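# Reload a row of battery cells into the weld fixture in reverse order

## Robot

A 6-joint arm with a two-finger parallel gripper is mounted at the origin on the work surface. World frame = base frame: x ahead of the robot, y to its left, z up, the work surface at z = 0. Lengths are in m, angles in rad, forces in N, time in s.
With the tool pointing down it reaches from about 0.35 to 0.725 m from the base axis. Payload 6 kg.
Tool frame: the origin (TCP) lies between the finger pads; the fingertips stand 19 mm ahead of it and the grasp point (between the pads) is the TCP; z points along the fingers, y is the line along which they close (so a half turn about z gives the same grasp; the last joint's range is limited). The gripper opens to 85 mm and grips with 20 to 120 N. Pads are 22 mm wide; open, the fingers measure 114 mm over their backs; the gripper's body (76 mm by 85 mm) begins 54 mm behind the grasp point. The pads swing forward as they close: fully open they stand 13 mm farther back than shut.
Start: joints at [1.618, 0.04, 0.085, 0, -1.615, -0.334], TCP at [0.17, 0.575, 0.25] pointing down, gripper open.
Joint ranges: [-2.56, 2.56], [-1.29, 2.01], [-1.08, 1.49], [-3.29, 1.98], [-2.81, -0.18], [-2.99, 2.99]. Speed limits (rad/s): [2.57, 2.57, 3.01, 3.14, 3.14, 3.14].

## Interface

Orientations are given as a unit quaternion [x, y, z, w].
In Python, from station import env gives the robot as it stands. The module is installed in compiled form; this text tells all that it offers.
- The arm moves only by the tool arm_command, never from a script. Its argument "commands" is one flat list of numbers, 7 for each row, row after row: the shift along the tool's x, y, z each as a share of 0.25 m, from -1 to 1, then the turn, a rotation vector about the tool's x, y, z each as a share of 0.5 rad, from -1 to 1, then the opening, from 0 (shut) to 1 (fully open). In form: [dx, dy, dz, wx, wy, wz, hand, dx, dy, dz, wx, wy, wz, hand, ...]. A call has 1 to 8 rows; each row is the pose to reach, as a shift and turn from the pose commanded when the call began, along the tool's axes at that moment; what a row does not reach only later rows make up. A row lasts 1/8 s, in which the tool goes at most 62.5 mm and 10.7 degrees, less where a joint would pass 70% of its speed; a pose out of reach is approached as far as the arm can. A call with a number of a shift or a turn outside -1 to 1 is refused whole. A call with a gripper value outside its range is refused whole. The fingers move at their own pace and stop on an object; "grip_force" is the grip in N (left out, the last holds). Time passes only in rows, so rows that repeat a pose let the fingers close. It gives the time, the measured TCP pose, the force, the opening and the grip force at its end, in the units of the state.
- env.get_state(): the state, without advancing time (a new reading comes with each control period).
- env.capture(name): name is "scene" or "top"; returns the picture (400x640x3 uint8, red, green, blue); there is no depth.
- env.camera_params(name): a dict with "fx", "fy", "cx", "cy" (pixels), "R" (3x3) and "t" (3): a world point X has camera coordinates R X + t. Camera axes: x right, y down, z forward; pixel columns grow to the right and rows downward; lengths in m; the calibration is good to about 2 mm. A picture is of the moment at which its call begins. camera_params takes no time and is no camera call.
- env.hand_in(): hands the job in; it is judged then, once.
Trained networks look in the newest picture that a camera, given by its name, has taken for a name from the list of things; names that differ only in an ending like _2 or _b are one class to them, and where a whole thing is asked for, a point or a joint stands for the part that bears it (a point fixed in the world has none). Each returns a list of dicts, best first, with "score" (0 to 1); they miss things now and then, are a little off and sometimes report something else, mostly with a low value. They report only what shows in the picture. A call takes as long as a camera call. They do not tell look-alikes from the thing itself.
- env.boxes_of(camera, target): "position" ([x, y, z] in m, in world coordinates, good to about 4 mm: the middle of the surface that is visible of it).
- env.regions_of(camera, target): "region" (400x640 bool, what is visible of it).
The state is a dict: "time_s": time; "qpos": joint angles; "qd": joint speeds; "effort": joint torques, N m; "ee_pos": TCP position; "tcp_rot": TCP orientation; "wrist_force": force on the tool from outside, world axes, zero at the start; "torque": the same for the moment, N m; "gripper_width": finger opening in m; "gripper_force": force on a finger pad.
Only numpy, scipy, OpenCV 4.12 (cv2) and the standard library are available. Lean on these libraries where they do the work, as an engineer would, in place of code of your own. Each camera call takes 0.05 s, during which the arm holds its last target. There are 200 camera calls.

## Task

Move the four battery cells from the grey test tray into the white weld fixture, reversing their order: the cell next to the tray's copper terminal goes into the pocket farthest from the fixture's copper terminal, and so on, so that the cell farthest from the tray's terminal ends up in the pocket next to the fixture's terminal. Set each cell down upright on the floor of its own pocket, button end up; do not drop a cell or knock one over.

Things in the scene. Friction and masses are not known exactly. Their poses are not given: they have to be found in the camera images.
- cell_a_center (a point): Cylindrical battery cell, the thinnest and shortest of the four: 14 mm diameter, 50 mm tall, about 22 g, pale green sleeve, steel button (2 mm more) on its upper end. It stands upright in one of the tray's holders. The point is its centre, half-way up (25 mm above its foot); z runs up along its axis.
- cell_b_center (a point): Cylindrical battery cell, the second thinnest of the four: 18 mm diameter, 65 mm tall, about 46 g, pale green sleeve, steel button (2 mm more) on its upper end. It stands upright in one of the tray's holders. The point is its centre, half-way up (32.5 mm above its foot); z runs up along its axis.
- cell_c_center (a point): Cylindrical battery cell, the second thickest of the four: 26 mm diameter, 65 mm tall, about 90 g, pale green sleeve, steel button (2 mm more) on its upper end. It stands upright in one of the tray's holders. The point is its centre, half-way up (32.5 mm above its foot); z runs up along its axis.
- cell_d_center (a point): Cylindrical battery cell, the thickest and tallest of the four: 32 mm diameter, 70 mm tall, about 145 g, pale green sleeve, steel button (2 mm more) on its upper end. It stands upright in one of the tray's holders. The point is its centre, half-way up (35 mm above its foot); z runs up along its axis.
- holder_a: Fixed black square holder where cell_a starts (all four look alike): 50 x 50 mm, floor 4 mm thick, rim 8 mm high, 44 mm wide inside. Origin: centre of its underside, 8 mm above the table; y along the row, x across. The four holders form one straight row at 56 mm pitch, in varying order, on a grey tray board 70 x 284 x 8 mm.
- holder_b: Fixed black square holder where cell_b starts (all four look alike): 50 x 50 mm, floor 4 mm thick, rim 8 mm high, 44 mm wide inside. Origin: centre of its underside, 8 mm above the table; y along the row, x across. The four holders form one straight row at 56 mm pitch, in varying order, on a grey tray board 70 x 284 x 8 mm.
- holder_c: Fixed black square holder where cell_c starts (all four look alike): 50 x 50 mm, floor 4 mm thick, rim 8 mm high, 44 mm wide inside. Origin: centre of its underside, 8 mm above the table; y along the row, x across. The four holders form one straight row at 56 mm pitch, in varying order, on a grey tray board 70 x 284 x 8 mm.
- holder_d: Fixed black square holder where cell_d starts (all four look alike): 50 x 50 mm, floor 4 mm thick, rim 8 mm high, 44 mm wide inside. Origin: centre of its underside, 8 mm above the table; y along the row, x across. The four holders form one straight row at 56 mm pitch, in varying order, on a grey tray board 70 x 284 x 8 mm.
- tray_terminal: Copper terminal block, 40 x 24 x 16 mm, with nut and steel stud (34 mm high in all), fixed at either end of the tray board in line with the holders, its centre 45 mm from that of the nearest holder. At the tray's other end is only a low plywood block, 8 mm high. Origin: centre of its underside, 8 mm above the table.
- fixture: Fixed white board 70 x 284 x 8 mm with a row of four empty pockets 50 x 50 mm, plywood walls 6 mm thick. Origin: underside centre, on the table; y runs along the row to the fixture's own copper terminal (like the tray's, at y = +129 mm; a low block at the other end). Pocket centres: x = 0, y = +84, +28, -28, -84 mm; floors 8 mm, wall tops 20 mm above the table.
Mind the look-alikes: they are no part of the job. Leave any blue or purple look-alike of the part that bears cell_d_center alone.

How it is judged:
At the end, for the whole second after the job is handed in: Order reversed: the cell 1st, 2nd, 3rd, 4th from the tray's terminal is in the pocket 4th, 3rd, 2nd, 1st from the fixture's. Each is at rest, upright (0.12 rad), its centre within 20 mm of the pocket's along and across the row, its height within 5 mm of standing on the pocket floor (((horizontal distance between holder_a and tray_terminal between 0.025 and 0.065 m and y of cell_a_center in the frame of fixture between -0.104 and -0.064 m) or (horizontal distance between holder_a and tray_terminal between 0.081 and 0.121 m and y of cell_a_center in the frame of fixture between -0.048 and -0.008 m) or (horizontal distance between holder_a and tray_terminal between 0.137 and 0.177 m and y of cell_a_center in the frame of fixture between 0.008 and 0.048 m) or (horizontal distance between holder_a and tray_terminal between 0.193 and 0.233 m and y of cell_a_center in the frame of fixture between 0.064 and 0.104 m)) and x of cell_a_center in the frame of fixture between -0.02 and 0.02 m and z of cell_a_center in the frame of fixture between 0.028 and 0.038 m and angle between each of cell_a_center, cell_b_center, cell_c_center, cell_d_center's own z axis and vertical below 0.12 rad and linear speed of each of cell_a, cell_b, cell_c, cell_d below 0.02 m/s and ((horizontal distance between holder_b and tray_terminal between 0.025 and 0.065 m and y of cell_b_center in the frame of fixture between -0.104 and -0.064 m) or (horizontal distance between holder_b and tray_terminal between 0.081 and 0.121 m and y of cell_b_center in the frame of fixture between -0.048 and -0.008 m) or (horizontal distance between holder_b and tray_terminal between 0.137 and 0.177 m and y of cell_b_center in the frame of fixture between 0.008 and 0.048 m) or (horizontal distance between holder_b and tray_terminal between 0.193 and 0.233 m and y of cell_b_center in the frame of fixture between 0.064 and 0.104 m)) and x of cell_b_center in the frame of fixture between -0.02 and 0.02 m and z of cell_b_center in the frame of fixture between 0.0355 and 0.0455 m and ((horizontal distance between holder_c and tray_terminal between 0.025 and 0.065 m and y of cell_c_center in the frame of fixture between -0.104 and -0.064 m) or (horizontal distance between holder_c and tray_terminal between 0.081 and 0.121 m and y of cell_c_center in the frame of fixture between -0.048 and -0.008 m) or (horizontal distance between holder_c and tray_terminal between 0.137 and 0.177 m and y of cell_c_center in the frame of fixture between 0.008 and 0.048 m) or (horizontal distance between holder_c and tray_terminal between 0.193 and 0.233 m and y of cell_c_center in the frame of fixture between 0.064 and 0.104 m)) and x of cell_c_center in the frame of fixture between -0.02 and 0.02 m and z of cell_c_center in the frame of fixture between 0.0355 and 0.0455 m and ((horizontal distance between holder_d and tray_terminal between 0.025 and 0.065 m and y of cell_d_center in the frame of fixture between -0.104 and -0.064 m) or (horizontal distance between holder_d and tray_terminal between 0.081 and 0.121 m and y of cell_d_center in the frame of fixture between -0.048 and -0.008 m) or (horizontal distance between holder_d and tray_terminal between 0.137 and 0.177 m and y of cell_d_center in the frame of fixture between 0.008 and 0.048 m) or (horizontal distance between holder_d and tray_terminal between 0.193 and 0.233 m and y of cell_d_center in the frame of fixture between 0.064 and 0.104 m)) and x of cell_d_center in the frame of fixture between -0.02 and 0.02 m and z of cell_d_center in the frame of fixture between 0.038 and 0.048 m); the robot touches nothing.
It fails at once if a cell is knocked or laid over (leans more than 40 degrees) (angle between any of cell_a_center, cell_b_center, cell_c_center, cell_d_center's own z axis and vertical above 0.7 rad).
It fails at once if a cell is dropped (moves faster than 0.6 m/s while nothing grips it) ((linear speed of cell_a above 0.6 m/s and contact force between cell_a and the fingers below 0.05 N) or (linear speed of cell_b above 0.6 m/s and contact force between cell_b and the fingers below 0.05 N) or (linear speed of cell_c above 0.6 m/s and contact force between cell_c and the fingers below 0.05 N) or (linear speed of cell_d above 0.6 m/s and contact force between cell_d and the fingers below 0.05 N)).
It also fails if it takes over 109 s, if anything falls off the work surface, if the arm or the gripper's body presses on something with over 40 N, if the wrist force passes 120 N, or if a joint passes its speed limit or range.

## Working session

There is one attempt and no reset: what is moved stays moved. The work goes in short steps, Python scripts to look and compute and a tool call to move; the robot and the scene stay as the last step left them, time stands still between calls to the robot, and variables do not carry over. Pictures are saved under pics/ and viewed, at most 14 in all, crops included, and the job is handed in when it is done.

Besides the shell and the picture viewer there is one more tool, called after "Emit:" as name(argument=value, ...), one argument or row to a line, values as JSON. arm_command: Moves the arm, as the interface text tells. Its arguments: {"type":"object","properties":{"commands":{"type":"array","items":{"type":"number"}},"grip_force":{"type":"number"}},"required":["commands"]}

```bash
mkdir -p pics; python3 - <<'E'
from station import env
import cv2,numpy as np
for c in ("scene","top"):
    im=env.capture(c); cv2.imwrite(f"pics/{c}0.png",im[:,:,::-1])
    p=env.camera_params(c); print(c,{k:np.round(p[k],4).tolist() for k in p})
    for t in ("cell_a_center","cell_b_center","cell_c_center","cell_d_center","holder_a","tray_terminal","fixture"):
        for r in env.boxes_of(c,t)[:6]: print(t,np.round(r["position"],3),round(r["score"],2))
s=env.get_state();print({k:np.round(s[k],3).tolist() for k in s})
E
```

```text
scene {'fx': 388.255, 'fy': 388.255, 'cx': 319.5297, 'cy': 198.4008, 'R': [[0.383, 0.9236, 0.0131], [0.6449, -0.2573, -0.7197], [-0.6614, 0.2841, -0.6942]], 't': [-0.154, -0.2836, 1.1657]}
cell_a_center [ 0.576 -0.152  0.044] 0.62
cell_b_center [ 0.562 -0.203  0.056] 0.8
cell_c_center [ 0.558 -0.257  0.07 ] 0.56
cell_c_center [ 0.59  -0.096  0.06 ] 0.55
cell_d_center [ 0.462 -0.315  0.051] 0.9
cell_d_center [ 0.523 -0.372  0.053] 0.9
cell_d_center [ 0.557 -0.259  0.07 ] 0.68
cell_d_center [ 0.45  -0.244  0.05 ] 0.63
cell_d_center [ 0.561 -0.212  0.006] 0.32
holder_a [ 0.556 -0.247  0.014] 0.76
holder_a [ 0.562 -0.21   0.006] 0.75
holder_a [ 0.578 -0.153  0.012] 0.59
tray_terminal [ 0.558 -0.259  0.067] 0.64
tray_terminal [ 0.562 -0.213  0.006] 0.61
tray_terminal [ 0.543 -0.298  0.022] 0.56
fixture [0.505 0.182 0.005] 0.66
top {'fx': 374.698, 'fy': 374.698, 'cx': 320.7722, 'cy': 198.7062, 'R': [[-0.0261, -0.9996, 0.0145], [-0.9895, 0.0237, -0.1423], [0.1419, -0.0181, -0.9897]], 't': [-0.0263, 0.5063, 0.7442]}
cell_a_center [ 0.569 -0.152  0.057] 0.49
cell_a_center [ 0.579 -0.089  0.00
[... 186 characters left out ...]
er [ 0.45  -0.304  0.072] 0.88
cell_d_center [ 0.552 -0.204  0.013] 0.74
cell_d_center [ 0.435 -0.236  0.073] 0.64
holder_a [ 0.532 -0.246  0.015] 0.79
holder_a [ 0.554 -0.2    0.01 ] 0.77
holder_a [ 0.569 -0.146  0.01 ] 0.76
holder_a [ 0.578 -0.092  0.008] 0.54
tray_terminal [ 0.528 -0.294  0.025] 0.77
fixture [0.5   0.188 0.009] 0.62
{'time_s': 0.8, 'qpos': [1.618, 0.04, 0.085, -0.0, -1.615, -0.334], 'qd': [-0.001, 0.001, 0.002, 0.002, 0.001, -0.0], 'effort': [-0.0, -36.789, 34.742, 6.933, -0.001, 0.0], 'ee_pos': [0.17, 0.575, 0.25], 'tcp_rot': [0.99, -0.143, -0.0, 0.0], 'wrist_force': [-0.101, -0.354, -0.818], 'torque': [0.029, 0.014, -0.058], 'gripper_force': 0.0, 'gripper_width': 0.086}
```

```bash
ls pics
```

```text
scene0.png
top0.png
```

View pics/scene0.png

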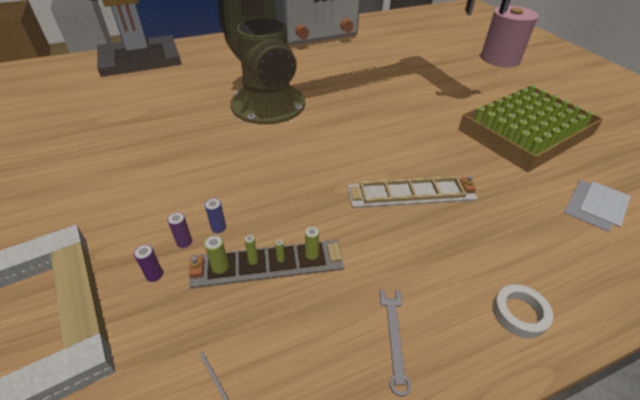

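View pics/top0.png

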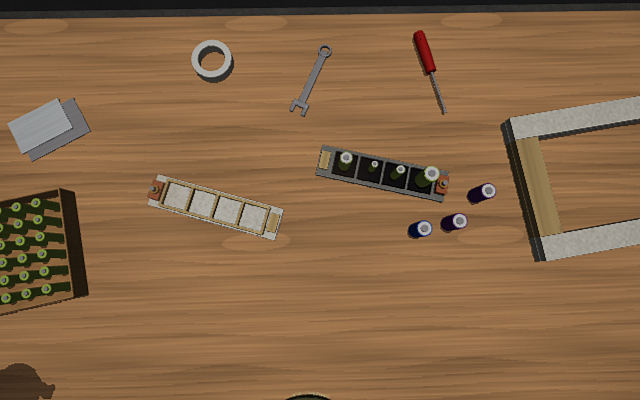

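The scene view shows the tray's copper terminal at its left end (196,264). From there the green cells stand at (217,255), (251,249), (280,251) and (312,243). The purple and blue look-alikes at (149,262), (180,229) and (215,215) are not part of the job. In the top view the tray terminal is at (443,184) and the fixture terminal at (154,189), on the fixture's left end. I'll confirm with enlarged crops.

```bash
python3 - <<'E'
import cv2,numpy as np
t=cv2.imread("pics/top0.png"); s=cv2.imread("pics/scene0.png")
def crop(im,x,y,w,h,k,n):
    c=cv2.resize(im[y:y+h,x:x+w],None,fx=k,fy=k,interpolation=cv2.INTER_CUBIC)
    for i in range(0,w,20): cv2.putText(c,str(x+i),(i*k,10),0,.35,(0,255,255),1);cv2.line(c,(i*k,12),(i*k,18),(0,255,255),1)
    for i in range(0,h,20): cv2.putText(c,str(y+i),(0,i*k+4),0,.35,(0,255,255),1)
    return c
a=crop(t,310,135,150,75,5,0); b=crop(t,140,165,150,80,5,0)[:, :]
cv2.imwrite("pics/top_crops.png",np.vstack([cv2.resize(a,(600,300)),cv2.resize(b,(600,300))]) )
cv2.imwrite("pics/scene_crop.png",crop(s,130,190,230,110,3,0))
E
```

```text
(no output)
```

View pics/top_crops.png

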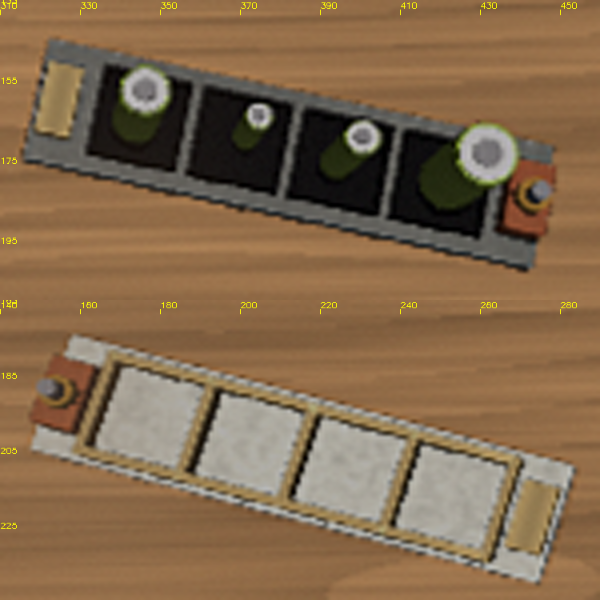

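View pics/scene_crop.png

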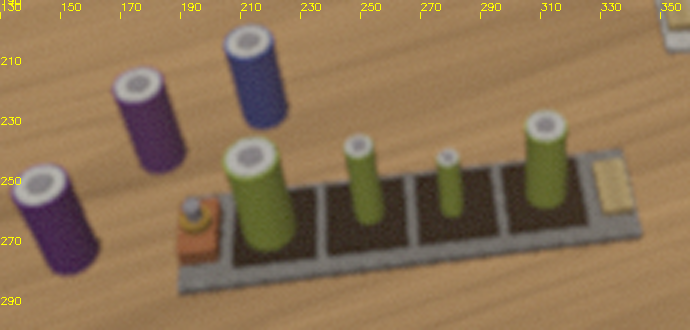

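Order from the tray terminal: D (thickest), B, A (thinnest and shortest), C. The fixture order from its terminal must therefore be C, A, B, D, at y = +84, +28, -28 and -84. Next come the poses.

```bash
cat > h.py <<'E'
from station import env
import numpy as np
def proj(P,c):
    p=env.camera_params(c); q=np.asarray(P)@np.array(p["R"]).T+p["t"]
    return np.c_[p["fx"]*q[:,0]/q[:,2]+p["cx"],p["fy"]*q[:,1]/q[:,2]+p["cy"]]
def ray(uv,z,c):
    p=env.camera_params(c);R=np.array(p["R"]);d=R.T@[(uv[0]-p["cx"])/p["fx"],(uv[1]-p["cy"])/p["fy"],1];o=-R.T@p["t"]
    return (o+d*(z-o[2])/d[2])[:2]
E
python3 - <<'E'
from h import *
from scipy.optimize import least_squares
top=lambda x,y,x0,y0,ky:((x+.5)/4-.5+x0,(y+.5)/ky-.5+y0)
ct=dict(C=(146,90,.079),A=(259,116,.064),B=(362,137,.079),D=(487,153,.084))
cs=dict(D=(252,157),B=(359,145),A=(448,157),C=(546,125))
for k,(x,y,z) in ct.items():
    a=ray(top(x,y,310,135,4),z,"top"); u=((cs[k][0]+.5)/3-.5+130,(cs[k][1]+.5)/3-.5+190)
    print(k,np.round(a,4),np.round(ray(u,z,"scene"),4))
def fit(obs,g,n):
    # corners of board top: obs in px, model (sx,sy)
    M=np.array([(.035*sx,.142*sy) for sx,sy in n])
    def P(q):
        c,s=np.cos(q[2]),np.sin(q[2]); return np.c_[q[0]+c*M[:,0]-s*M[:,1],q[1]+s*M[:,0]+c*M[:,1],np.full(len(M),.008)]
    r=least_squares(lambda q:(proj(P(q),"top")-obs).ravel(),g); print(np.round(r.x,4),np.round(r.fun,1)); return r.x
# fixture: +y end at terminal (left in picture = world +y)
o=[top(*v,140,165,3.75) for v in [(70,337-300),(573,165),(540,280),(32,148)]]
f=fit(o,[.5,.19,.2],[(1,1),(1,-1),(-1,-1),(-1,1)])
o=[top(*v,310,135,4) for v in [(50,38),(22,158),(553,148),(530,265)]]
t=fit(o,[.56,-.17,.2],[(1,1),(-1,1),(1,-1),(-1,-1)])
w=lambda q,y:np.round([q[0]-np.sin(q[2])*y,q[1]+np.cos(q[2])*y],4)
for k,y in zip("CABD",(.084,.028,-.028,-.084)): print(k,"pocket",w(f,y),"r",np.linalg.norm(w(f,y)),"holder",w(t,y-.0))
E
```

```text
C [ 0.5823 -0.0911] [ 0.5833 -0.0916]
A [ 0.5712 -0.1497] [ 0.5728 -0.1508]
B [ 0.5558 -0.1982] [ 0.5568 -0.1995]
D [ 0.5452 -0.2587] [ 0.5469 -0.2596]
[ 0.4982  0.1871 -0.2912] [ 0.3 -0.7  0.7 -0.5 -0.2  0.5 -0.8  0.6]
[ 0.5642 -0.1741 -0.2401] [-0.5 -0.4 -0.3  0.   0.2 -0.7  0.6  0.9]
C pocket [0.5223 0.2676] r 0.5868620365980406 holder [ 0.5842 -0.0925]
A pocket [0.5063 0.2139] r 0.5496297844913428 holder [ 0.5709 -0.1469]
B pocket [0.4902 0.1603] r 0.5157442486349217 holder [ 0.5575 -0.2013]
D pocket [0.4741 0.1066] r 0.48593659051361837 holder [ 0.5442 -0.2557]
```

```bash
cat > plan.py <<'E'
import numpy as np
def plan(p,psi,wps):
    """poses (x,y,z,psi_deg) -> shares from the previous pose, rounded"""
    p=np.array(p,float)
    for x,y,z,q in wps:
        a=np.radians(psi);ey=np.array([np.cos(a),np.sin(a),0]);ex=np.array([-np.sin(a),np.cos(a),0]);ez=np.array([0,0,-1])
        d=np.array([x,y,z])-p; s=np.round([d@ex/.25,d@ey/.25,d@ez/.25],3); w=round(-np.radians(q-psi)/.5,3)
        p=p+.25*(s[0]*ex+s[1]*ey+s[2]*ez); psi-=np.degrees(w*.5); print((x,y,z,q),s,w)
E
python3 - <<'E'
from plan import plan
plan([.17,.575,.25],-106.4,[(.33,.42,.25,-131),(.45,.21,.25,-157),(.52,-.02,.25,-183),(.583,-.0914,.2,-195),(.583,-.0914,.055,-195),(.583,-.0914,.2,-195),(.55,.11,.2,-195),(.5223,.2676,.2,-195),(.5223,.2676,.052,-195)])
E
```

```text
(0.33, 0.42, 0.25, -131) [0.789 0.414 0.   ] 0.859
(0.45, 0.21, 0.25, -157) [0.913 0.319 0.   ] 0.907
(0.52, -0.02, 0.25, -183) [0.957 0.102 0.   ] 0.908
(0.583, -0.0914, 0.2, -195) [ 0.272 -0.267  0.2  ] 0.419
(0.583, -0.0914, 0.055, -195) [-0.    0.    0.58] -0.0
(0.583, -0.0914, 0.2, -195) [-0.    0.   -0.58] -0.0
(0.55, 0.11, 0.2, -195) [-0.744  0.336  0.   ] -0.0
(0.5223, 0.2676, 0.2, -195) [-0.581  0.271  0.   ] -0.0
(0.5223, 0.2676, 0.052, -195) [ 0.    -0.     0.592] -0.0
```

Emit:
arm_command(
  commands=[0.789,0.414,0,0,0,0.859,0.8,0.789,0.414,0,0,0,0.859,0.8,0.789,0.414,0,0,0,0.859,0.8,0.789,0.414,0,0,0,0.859,0.8,0.789,0.414,0,0,0,0.859,0.8],
  grip_force=30,
)

```text
time_s: 1.42
ee_pos: [0.3312, 0.4189, 0.2508]
tcp_rot: [0.936, -0.352, 0.0, -0.0]
wrist_force: [0.2, 1.2, 0.9]
gripper_width: 0.0683
gripper_force: 0.0
```

Emit:
arm_command(
  commands=[0.913,0.319,0,0,0,0.907,0.7,0.913,0.319,0,0,0,0.907,0.7,0.913,0.319,0,0,0,0.907,0.7,0.913,0.319,0,0,0,0.907,0.7,0.913,0.319,0,0,0,0.907,0.7],
)

```text
time_s: 2.05
ee_pos: [0.4505, 0.2083, 0.2505]
tcp_rot: [0.833, -0.554, 0.0, -0.0]
wrist_force: [-0.2, 0.1, -0.6]
gripper_width: 0.0598
gripper_force: 0.0
```

Emit:
arm_command(
  commands=[0.957,0.102,0,0,0,0.908,0.7,0.957,0.102,0,0,0,0.908,0.7,0.957,0.102,0,0,0,0.908,0.7,0.957,0.102,0,0,0,0.908,0.7,0.957,0.102,0,0,0,0.908,0.7],
)

```text
time_s: 2.68
ee_pos: [0.5198, -0.0214, 0.2498]
tcp_rot: [-0.687, 0.727, 0.0, -0.001]
wrist_force: [-0.9, -0.1, -0.1]
gripper_width: 0.0596
gripper_force: 0.0
```

Emit:
arm_command(
  commands=[0.272,-0.267,0.2,0,0,0.419,0.7,0.272,-0.267,0.2,0,0,0.419,0.7,0.272,-0.267,0.2,0,0,0.419,0.7,0.272,-0.267,0.2,0,0,0.419,0.7,0.272,-0.267,0.2,0,0,0.419,0.7],
)

```text
time_s: 3.3
ee_pos: [0.5826, -0.0898, 0.2018]
tcp_rot: [-0.609, 0.793, -0.001, 0.001]
wrist_force: [0.5, 0.2, 0.1]
gripper_width: 0.0598
gripper_force: 0.0
```

Emit:
arm_command(
  commands=[0.004,0,0.2,0,0,0,0.7,0.004,0,0.4,0,0,0,0.7,0.004,0,0.52,0,0,0,0.7,0.004,0,0.58,0,0,0,0.7,0.004,0,0.58,0,0,0,0.7,0.004,0,0.58,0,0,0,0.2,0.004,0,0.58,0,0,0,0.1,0.004,0,0.58,0,0,0,0.1],
)

```text
time_s: 4.3
ee_pos: [0.583, -0.0922, 0.0571]
tcp_rot: [-0.609, 0.793, -0.001, 0.001]
wrist_force: [-1.0, 1.3, 4.5]
gripper_width: 0.0255
gripper_force: 29.6
```

Emit:
arm_command(
  commands=[0,0,-0.1,0,0,0,0.1,0,0,-0.25,0,0,0,0.1,0,0,-0.42,0,0,0,0.1,0,0,-0.58,0,0,0,0.1,0,0,-0.58,0,0,0,0.1],
)

```text
time_s: 4.92
ee_pos: [0.5836, -0.0925, 0.2047]
tcp_rot: [-0.608, 0.794, -0.002, 0.003]
wrist_force: [-1.0, 0.5, -2.2]
gripper_width: 0.0256
gripper_force: 29.6
```

Emit:
arm_command(
  commands=[-0.15,0.067,0,0,0,0,0.1,-0.35,0.158,0,0,0,0,0.1,-0.55,0.248,0,0,0,0,0.1,-0.744,0.336,0,0,0,0,0.1,-0.744,0.336,0,0,0,0,0.1],
)

```text
time_s: 5.55
ee_pos: [0.5482, 0.1122, 0.1989]
tcp_rot: [-0.61, 0.792, 0.001, -0.001]
wrist_force: [0.4, -0.0, -0.6]
gripper_width: 0.0251
gripper_force: 29.7
```

Emit:
arm_command(
  commands=[-0.15,0.07,0,0,0,0,0.1,-0.35,0.163,0,0,0,0,0.1,-0.5,0.233,0,0,0,0,0.1,-0.581,0.271,0,0,0,0,0.1,-0.581,0.271,0,0,0,0,0.1,-0.581,0.271,0,0,0,0,0.1],
)

```text
time_s: 6.3
ee_pos: [0.5218, 0.2661, 0.2]
tcp_rot: [-0.608, 0.794, -0.0, -0.0]
wrist_force: [-0.2, -0.1, -0.5]
gripper_width: 0.0252
gripper_force: 29.7
```

```bash
python3 - <<'E'
from h import *
import cv2
a=env.capture("scene")[120:320,180:500]; b=env.capture("top")[130:260,140:350]
cv2.imwrite("pics/c1.png",np.vstack([cv2.resize(a,(640,400))[...,::-1][100:300],cv2.resize(b,(640,396))[...,::-1]]))
s=env.get_state(); print(np.round(s["ee_pos"],4),s["gripper_width"],np.round(s["wrist_force"],1))
E
```

```text
[0.5219 0.2659 0.2003] 0.025254229813954292 [-0.5 -0.1 -1. ]
```

View pics/c1.png

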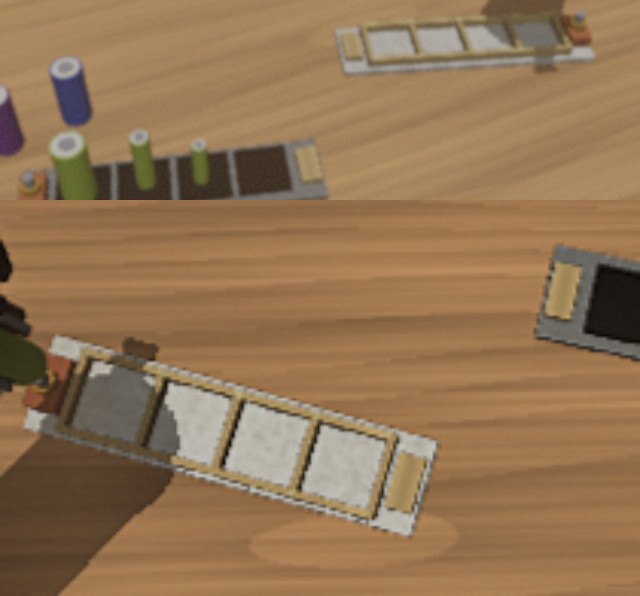

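The cell is held above the first pocket by the fixture terminal, and the tray's C holder is empty. Lowering it now.

Emit:
arm_command(
  commands=[-0.006,0,0.15,0,0,0,0.1,-0.006,0,0.32,0,0,0,0.1,-0.006,0,0.45,0,0,0,0.1,-0.006,0,0.52,0,0,0,0.1,-0.006,0,0.56,0,0,0,0.1,-0.006,0,0.575,0,0,0,0.1,-0.006,0,0.583,0,0,0,0.1,-0.006,0,0.583,0,0,0,0.1],
)

```text
time_s: 7.4
ee_pos: [0.5222, 0.2687, 0.0553]
tcp_rot: [-0.609, 0.794, -0.0, 0.001]
wrist_force: [-1.4, -0.8, -0.2]
gripper_width: 0.0251
gripper_force: 29.7
```

Emit:
arm_command(
  commands=[0,0,0.008,0,0,0,0.1,0,0,0.008,0,0,0,0.1,0,0,0.008,0,0,0,0.4,0,0,0.008,0,0,0,0.6,0,0,0.008,0,0,0,0.65,0,0,0.008,0,0,0,0.65],
)

```text
time_s: 8.15
ee_pos: [0.5219, 0.2684, 0.0525]
tcp_rot: [-0.608, 0.794, -0.0, -0.0]
wrist_force: [-0.0, -0.3, -0.3]
gripper_width: 0.0553
gripper_force: 0.0
```

```bash
python3 - <<'E'
from h import *
import cv2
a=env.capture("scene"); 
cv2.imwrite("pics/c2.png",cv2.resize(a[150:230,320:500],(720,320),interpolation=2)[...,::-1])
s=env.get_state(); p=s["ee_pos"]; print(np.round(p,4),s["gripper_width"],np.round(s["wrist_force"],1))
from plan import plan
# place A at pocket (.5063,.2139); grasp A (.572,-.1502)
plan(p,-195,[(.5223,.2676,.2,-195),(.545,.04,.2,-195),(.572,-.1502,.2,-195),(.572,-.1502,.048,-195),(.572,-.1502,.2,-195),(.54,.03,.2,-195),(.5063,.2139,.2,-195)])
E
```

```text
[0.5219 0.2685 0.0526] 0.05594477577156044 [-0.3  0.8 -0.5]
(0.5223, 0.2676, 0.2, -195) [ 0.003 -0.002 -0.59 ] -0.0
(0.545, 0.04, 0.2, -195) [ 0.856 -0.324  0.   ] -0.0
(0.572, -0.1502, 0.2, -195) [ 0.707 -0.301  0.   ] -0.0
(0.572, -0.1502, 0.048, -195) [-0.     0.     0.608] -0.0
(0.572, -0.1502, 0.2, -195) [-0.     0.    -0.608] -0.0
(0.54, 0.03, 0.2, -195) [-0.663  0.31   0.   ] -0.0
(0.5063, 0.2139, 0.2, -195) [-0.676  0.321  0.   ] -0.0
```

View pics/c2.png

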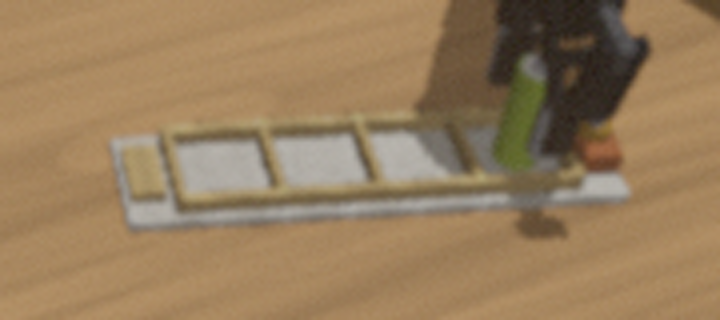

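Cell C stands upright in the pocket next to the fixture terminal, at about (515,110) in the crop, and the fingers are open. A is next.

Emit:
arm_command(
  commands=[0,0,-0.08,0,0,0,0.65,0,0,-0.25,0,0,0,0.65,0,0,-0.45,0,0,0,0.65,0,0,-0.59,0,0,0,0.65,0,0,-0.59,0,0,0,0.6],
)

```text
time_s: 8.82
ee_pos: [0.5233, 0.2691, 0.2059]
tcp_rot: [-0.608, 0.794, -0.0, 0.004]
wrist_force: [0.6, 0.5, 0.5]
gripper_width: 0.0511
gripper_force: 0.0
```

Emit:
arm_command(
  commands=[0.2,-0.076,0,0,0,0,0.6,0.43,-0.162,0,0,0,0,0.6,0.65,-0.245,0,0,0,0,0.6,0.856,-0.324,0,0,0,0,0.6,0.856,-0.324,0,0,0,0,0.6],
)

```text
time_s: 9.45
ee_pos: [0.5445, 0.0375, 0.2007]
tcp_rot: [-0.607, 0.795, -0.0, 0.0]
wrist_force: [-0.6, -0.2, 0.1]
gripper_width: 0.0513
gripper_force: 0.0
```

Emit:
arm_command(
  commands=[0.2,-0.085,0,0,0,0,0.6,0.4,-0.17,0,0,0,0,0.6,0.6,-0.255,0,0,0,0,0.6,0.707,-0.301,0,0,0,0,0.6,0.707,-0.301,0,0,0,0,0.6,0.707,-0.301,0,0,0,0,0.6],
)

```text
time_s: 10.2
ee_pos: [0.5714, -0.1486, 0.2001]
tcp_rot: [-0.609, 0.793, 0.0, -0.0]
wrist_force: [-0.2, 0.5, 0.3]
gripper_width: 0.0513
gripper_force: 0.0
```

Emit:
arm_command(
  commands=[0.006,0,0.2,0,0,0,0.6,0.006,0,0.4,0,0,0,0.6,0.006,0,0.54,0,0,0,0.6,0.006,0,0.608,0,0,0,0.6,0.006,0,0.608,0,0,0,0.6,0.006,0,0.608,0,0,0,0.1,0.006,0,0.608,0,0,0,0,0.006,0,0.608,0,0,0,0],
  grip_force=25,
)

```text
time_s: 11.2
ee_pos: [0.572, -0.1509, 0.0499]
tcp_rot: [-0.609, 0.794, -0.001, 0.001]
wrist_force: [-1.2, 0.2, 4.9]
gripper_width: 0.0134
gripper_force: 24.5
```

Emit:
arm_command(
  commands=[0,0,0,0,0,0,0,0,0,0,0,0,0,0],
)

```text
time_s: 11.45
ee_pos: [0.572, -0.1509, 0.0499]
tcp_rot: [-0.609, 0.793, -0.001, 0.001]
wrist_force: [-1.0, 2.1, 6.1]
gripper_width: 0.0133
gripper_force: 24.7
```

Emit:
arm_command(
  commands=[0,0,-0.1,0,0,0,0,0,0,-0.25,0,0,0,0,0,0,-0.42,0,0,0,0,0,0,-0.608,0,0,0,0,0,0,-0.608,0,0,0,0],
)

```text
time_s: 12.08
ee_pos: [0.5727, -0.1514, 0.2053]
tcp_rot: [-0.608, 0.794, -0.003, 0.003]
wrist_force: [0.1, 0.5, -0.3]
gripper_width: 0.0135
gripper_force: 24.4
```

Emit:
arm_command(
  commands=[-0.15,0.07,0,0,0,0,0,-0.35,0.163,0,0,0,0,0,-0.52,0.243,0,0,0,0,0,-0.663,0.31,0,0,0,0,0,-0.663,0.31,0,0,0,0,0],
)

```text
time_s: 12.7
ee_pos: [0.5386, 0.0314, 0.1994]
tcp_rot: [-0.61, 0.793, 0.0, -0.0]
wrist_force: [0.2, -0.2, -0.8]
gripper_width: 0.013
gripper_force: 24.5
```

Emit:
arm_command(
  commands=[-0.15,0.071,0,0,0,0,0,-0.35,0.166,0,0,0,0,0,-0.52,0.247,0,0,0,0,0,-0.676,0.321,0,0,0,0,0,-0.676,0.321,0,0,0,0,0,-0.676,0.321,0,0,0,0,0,-0.676,0.321,0,0,0,0,0],
)

```text
time_s: 13.58
ee_pos: [0.5059, 0.2122, 0.2]
tcp_rot: [-0.608, 0.794, -0.0, -0.0]
wrist_force: [0.4, 0.3, 0.9]
gripper_width: 0.0136
gripper_force: 24.5
```

Emit:
arm_command(
  commands=[-0.006,0,0.15,0,0,0,0,-0.006,0,0.34,0,0,0,0,-0.006,0,0.48,0,0,0,0,-0.006,0,0.55,0,0,0,0,-0.006,0,0.59,0,0,0,0,-0.006,0,0.608,0,0,0,0,-0.006,0,0.616,0,0,0,0,-0.006,0,0.618,0,0,0,0],
)

```text
time_s: 14.58
ee_pos: [0.5063, 0.2151, 0.0463]
tcp_rot: [-0.609, 0.794, -0.0, 0.001]
wrist_force: [-0.5, 0.4, -0.1]
gripper_width: 0.0132
gripper_force: 24.5
```

Emit:
arm_command(
  commands=[0,0,0.003,0,0,0,0,0,0,0.003,0,0,0,0,0,0,0.003,0,0,0,0.3,0,0,0.003,0,0,0,0.5,0,0,0.003,0,0,0,0.5,0,0,0.003,0,0,0,0.5],
)

```text
time_s: 15.32
ee_pos: [0.5059, 0.2147, 0.0446]
tcp_rot: [-0.608, 0.794, -0.0, -0.0]
wrist_force: [0.4, 0.3, -0.1]
gripper_width: 0.0429
gripper_force: 0.0
```

```bash
python3 - <<'E'
from h import *
import cv2
a=env.capture("scene"); 
cv2.imwrite("pics/c3.png",cv2.resize(a[150:230,320:500],(720,320),interpolation=2)[...,::-1])
s=env.get_state(); p=s["ee_pos"]; print(np.round(p,4),s["gripper_width"],np.round(s["wrist_force"],1))
from plan import plan
plan(p,-195,[(.5063,.2139,.2,-195),(.53,0,.2,-195),(.5563,-.1989,.2,-195),(.5563,-.1989,.055,-195),(.5563,-.1989,.2,-195),(.525,-.02,.2,-195),(.4902,.1603,.2,-195)])
plan([.4902,.1603,.052],-195,[(.4902,.1603,.2,-195),(.52,-.05,.2,-195),(.546,-.2592,.2,-195),(.546,-.2592,.055,-195),(.546,-.2592,.2,-195),(.51,-.07,.2,-195),(.4741,.1066,.2,-195)])
E
```

```text
[0.5059 0.2147 0.0447] 0.04283975037636085 [ 0.1  0.1 -0.4]
(0.5063, 0.2139, 0.2, -195) [ 0.003 -0.002 -0.621] -0.0
(0.53, 0, 0.2, -195) [ 0.802 -0.313 -0.   ] -0.0
(0.5563, -0.1989, 0.2, -195) [ 0.741 -0.308 -0.   ] -0.0
(0.5563, -0.1989, 0.055, -195) [-0.    0.    0.58] -0.0
(0.5563, -0.1989, 0.2, -195) [-0.    0.   -0.58] -0.0
(0.525, -0.02, 0.2, -195) [-0.659  0.306 -0.   ] -0.0
(0.4902, 0.1603, 0.2, -195) [-0.66   0.321 -0.   ] -0.0
(0.4902, 0.1603, 0.2, -195) [ 0.     0.    -0.592] -0.0
(0.52, -0.05, 0.2, -195) [ 0.782 -0.333 -0.   ] -0.0
(0.546, -0.2592, 0.2, -195) [ 0.781 -0.317 -0.   ] -0.0
(0.546, -0.2592, 0.055, -195) [0.   0.   0.58] -0.0
(0.546, -0.2592, 0.2, -195) [ 0.    0.   -0.58] -0.0
(0.51, -0.07, 0.2, -195) [-0.694  0.335 -0.   ] -0.0
(0.4741, 0.1066, 0.2, -195) [-0.645  0.322 -0.   ] -0.0
```

View pics/c3.png

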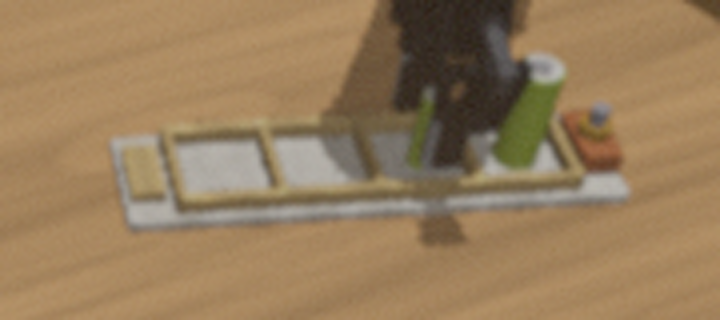

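Cell C at (530,110) and cell A at (420,125), partly behind a finger, both stand upright in their pockets. B is next.

Emit:
arm_command(
  commands=[0,0,-0.06,0,0,0,0.5,0,0,-0.25,0,0,0,0.5,0,0,-0.45,0,0,0,0.5,0,0,-0.615,0,0,0,0.6,0,0,-0.615,0,0,0,0.6],
)

```text
time_s: 16.0
ee_pos: [0.5075, 0.2155, 0.2044]
tcp_rot: [-0.608, 0.794, -0.0, 0.004]
wrist_force: [-0.8, -0.5, -0.2]
gripper_width: 0.0513
gripper_force: 0.0
```

Emit:
arm_command(
  commands=[0.2,-0.078,0,0,0,0,0.6,0.4,-0.156,0,0,0,0,0.6,0.6,-0.234,0,0,0,0,0.6,0.802,-0.313,0,0,0,0,0.6,0.802,-0.313,0,0,0,0,0.6],
)

```text
time_s: 16.62
ee_pos: [0.5293, -0.0023, 0.1988]
tcp_rot: [-0.607, 0.795, -0.0, -0.0]
wrist_force: [-0.5, -0.0, -0.2]
gripper_width: 0.0515
gripper_force: 0.0
```

Emit:
arm_command(
  commands=[0.2,-0.083,0,0,0,0,0.6,0.4,-0.166,0,0,0,0,0.6,0.6,-0.249,0,0,0,0,0.6,0.741,-0.308,0,0,0,0,0.6,0.741,-0.308,0,0,0,0,0.6,0.741,-0.308,0,0,0,0,0.6],
)

```text
time_s: 17.38
ee_pos: [0.5558, -0.1974, 0.1984]
tcp_rot: [-0.609, 0.793, 0.0, -0.0]
wrist_force: [-0.3, 0.8, 0.9]
gripper_width: 0.0512
gripper_force: 0.0
```

Emit:
arm_command(
  commands=[0.006,0,0.2,0,0,0,0.6,0.006,0,0.4,0,0,0,0.6,0.006,0,0.52,0,0,0,0.6,0.006,0,0.572,0,0,0,0.6,0.006,0,0.572,0,0,0,0.6,0.006,0,0.572,0,0,0,0.1,0.006,0,0.572,0,0,0,0.05,0.006,0,0.572,0,0,0,0.05],
  grip_force=30,
)

```text
time_s: 18.38
ee_pos: [0.5563, -0.1996, 0.0574]
tcp_rot: [-0.609, 0.793, -0.001, 0.001]
wrist_force: [-0.6, 2.1, 6.5]
gripper_width: 0.0168
gripper_force: 29.2
```

Emit:
arm_command(
  commands=[0,0,0,0,0,0,0.05,0,0,0,0,0,0,0.05],
)

```text
time_s: 18.62
ee_pos: [0.5563, -0.1996, 0.0574]
tcp_rot: [-0.609, 0.793, -0.001, 0.001]
wrist_force: [-0.2, 1.7, 6.1]
gripper_width: 0.0171
gripper_force: 29.3
```

Emit:
arm_command(
  commands=[0,0,-0.1,0,0,0,0.05,0,0,-0.25,0,0,0,0.05,0,0,-0.42,0,0,0,0.05,0,0,-0.575,0,0,0,0.05,0,0,-0.575,0,0,0,0.05],
)

```text
time_s: 19.25
ee_pos: [0.5567, -0.2, 0.2037]
tcp_rot: [-0.608, 0.794, -0.003, 0.002]
wrist_force: [-0.9, 0.1, -0.4]
gripper_width: 0.0172
gripper_force: 29.4
```

Emit:
arm_command(
  commands=[-0.15,0.07,0,0,0,0,0.05,-0.35,0.163,0,0,0,0,0.05,-0.52,0.241,0,0,0,0,0.05,-0.659,0.306,0,0,0,0,0.05,-0.659,0.306,0,0,0,0,0.05],
)

```text
time_s: 19.88
ee_pos: [0.5236, -0.0184, 0.1984]
tcp_rot: [-0.61, 0.793, 0.0, -0.0]
wrist_force: [0.8, -1.2, 0.3]
gripper_width: 0.017
gripper_force: 29.4
```

Emit:
arm_command(
  commands=[-0.15,0.073,0,0,0,0,0.05,-0.35,0.17,0,0,0,0,0.05,-0.52,0.253,0,0,0,0,0.05,-0.66,0.321,0,0,0,0,0.05,-0.66,0.321,0,0,0,0,0.05,-0.66,0.321,0,0,0,0,0.05,-0.66,0.321,0,0,0,0,0.05],
)

```text
time_s: 20.75
ee_pos: [0.4898, 0.1586, 0.1991]
tcp_rot: [-0.608, 0.794, -0.0, -0.0]
wrist_force: [0.0, -0.2, -0.7]
gripper_width: 0.0172
gripper_force: 29.5
```

Emit:
arm_command(
  commands=[-0.006,0,0.15,0,0,0,0.05,-0.006,0,0.33,0,0,0,0.05,-0.006,0,0.46,0,0,0,0.05,-0.006,0,0.52,0,0,0,0.05,-0.006,0,0.56,0,0,0,0.05,-0.006,0,0.575,0,0,0,0.05,-0.006,0,0.583,0,0,0,0.05,-0.006,0,0.585,0,0,0,0.05],
)

```text
time_s: 21.75
ee_pos: [0.4903, 0.1613, 0.0537]
tcp_rot: [-0.609, 0.794, -0.0, 0.001]
wrist_force: [0.3, -0.4, -0.1]
gripper_width: 0.0173
gripper_force: 29.5
```

Emit:
arm_command(
  commands=[0,0,0.003,0,0,0,0.05,0,0,0.003,0,0,0,0.05],
)

```text
time_s: 22.0
ee_pos: [0.4903, 0.1613, 0.0533]
tcp_rot: [-0.609, 0.793, -0.0, 0.001]
wrist_force: [-2.5, 0.5, 5.5]
gripper_width: 0.0174
gripper_force: 29.8
```

Contact is felt at 5.5 N, so the cell is on the pocket floor. Releasing.

Emit:
arm_command(
  commands=[0,0,0,0,0,0,0.3,0,0,0,0,0,0,0.5,0,0,0,0,0,0,0.55,0,0,0,0,0,0,0.55],
)

```text
time_s: 22.5
ee_pos: [0.4899, 0.161, 0.0521]
tcp_rot: [-0.608, 0.794, -0.0, -0.0]
wrist_force: [0.5, 0.2, 0.6]
gripper_width: 0.0467
gripper_force: 0.0
```

Emit:
arm_command(
  commands=[0,0,-0.06,0,0,0,0.55,0,0,-0.25,0,0,0,0.55,0,0,-0.45,0,0,0,0.6,0,0,-0.588,0,0,0,0.7,0,0,-0.588,0,0,0,0.7],
)

```text
time_s: 23.12
ee_pos: [0.4913, 0.1616, 0.2042]
tcp_rot: [-0.608, 0.794, -0.001, 0.004]
wrist_force: [0.4, -0.3, 0.4]
gripper_width: 0.0598
gripper_force: 0.0
```

Emit:
arm_command(
  commands=[0.2,-0.085,0,0,0,0,0.7,0.4,-0.17,0,0,0,0,0.7,0.6,-0.255,0,0,0,0,0.7,0.782,-0.333,0,0,0,0,0.7,0.782,-0.333,0,0,0,0,0.7],
)

```text
time_s: 23.75
ee_pos: [0.5193, -0.0521, 0.1991]
tcp_rot: [-0.607, 0.795, 0.0, -0.001]
wrist_force: [0.1, 0.8, -0.6]
gripper_width: 0.06
gripper_force: 0.0
```

Emit:
arm_command(
  commands=[0.2,-0.081,0,0,0,0,0.7,0.4,-0.162,0,0,0,0,0.7,0.6,-0.243,0,0,0,0,0.7,0.781,-0.317,0,0,0,0,0.7,0.781,-0.317,0,0,0,0,0.7,0.781,-0.317,0,0,0,0,0.7],
)

```text
time_s: 24.5
ee_pos: [0.5455, -0.2578, 0.1991]
tcp_rot: [-0.609, 0.794, 0.0, -0.0]
wrist_force: [0.3, -0.2, -0.2]
gripper_width: 0.0597
gripper_force: 0.0
```

```bash
python3 - <<'E'
from h import *
import cv2
a=env.capture("scene"); 
cv2.imwrite("pics/c4.png",cv2.resize(a[140:300,130:500],(740,320),interpolation=2)[...,::-1])
s=env.get_state(); p=s["ee_pos"]; print(np.round(p,4),s["gripper_width"])
E
```

```text
[ 0.5456 -0.2573  0.1994] 0.059421795282305484
```

View pics/c4.png

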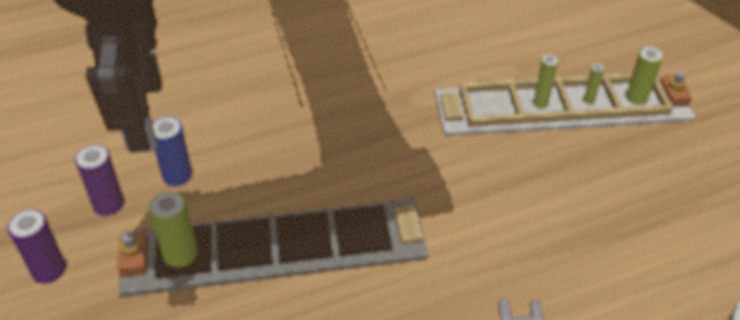

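B, A and C stand upright in the fixture at (545,80), (594,85) and (644,75), with the pocket at (492,103) still free. D is left in the tray at (175,230), and the fingers will clear the blue look-alike by about 4 cm. Taking D.

Emit:
arm_command(
  commands=[0.006,0,0.2,0,0,0,0.7,0.006,0,0.4,0,0,0,0.7,0.006,0,0.51,0,0,0,0.7,0.006,0,0.565,0,0,0,0.7,0.006,0,0.565,0,0,0,0.7,0.006,0,0.565,0,0,0,0.3,0.006,0,0.565,0,0,0,0.15,0.006,0,0.565,0,0,0,0.15],
  grip_force=40,
)

```text
time_s: 25.55
ee_pos: [0.546, -0.2601, 0.06]
tcp_rot: [-0.609, 0.793, -0.001, 0.001]
wrist_force: [-1.6, 1.7, 5.5]
gripper_width: 0.0311
gripper_force: 39.8
```

Emit:
arm_command(
  commands=[0,0,0,0,0,0,0.15,0,0,0,0,0,0,0.15],
)

```text
time_s: 25.8
ee_pos: [0.546, -0.2601, 0.06]
tcp_rot: [-0.609, 0.793, -0.001, 0.001]
wrist_force: [-0.3, 2.1, 6.2]
gripper_width: 0.031
gripper_force: 39.8
```

Gripped at z = 0.060, so it gets placed at z = 0.056.

Emit:
arm_command(
  commands=[0,0,-0.1,0,0,0,0.15,0,0,-0.25,0,0,0,0.15,0,0,-0.42,0,0,0,0.15,0,0,-0.568,0,0,0,0.15,0,0,-0.568,0,0,0,0.15],
)

```text
time_s: 26.42
ee_pos: [0.5463, -0.2605, 0.204]
tcp_rot: [-0.608, 0.794, -0.003, 0.002]
wrist_force: [0.0, -0.1, -2.2]
gripper_width: 0.0309
gripper_force: 39.9
```

Emit:
arm_command(
  commands=[-0.15,0.072,0,0,0,0,0.15,-0.35,0.169,0,0,0,0,0.15,-0.53,0.256,0,0,0,0,0.15,-0.694,0.335,0,0,0,0,0.15,-0.694,0.335,0,0,0,0,0.15],
)

```text
time_s: 27.05
ee_pos: [0.5085, -0.0681, 0.1989]
tcp_rot: [-0.61, 0.792, 0.001, -0.0]
wrist_force: [-0.5, -0.7, -1.8]
gripper_width: 0.0309
gripper_force: 40.1
```

Emit:
arm_command(
  commands=[-0.15,0.075,0,0,0,0,0.15,-0.35,0.175,0,0,0,0,0.15,-0.52,0.26,0,0,0,0,0.15,-0.645,0.322,0,0,0,0,0.15,-0.645,0.322,0,0,0,0,0.15,-0.645,0.322,0,0,0,0,0.15,-0.645,0.322,0,0,0,0,0.15],
)

```text
time_s: 27.92
ee_pos: [0.4735, 0.105, 0.1997]
tcp_rot: [-0.608, 0.794, -0.0, -0.0]
wrist_force: [0.5, -0.0, -1.9]
gripper_width: 0.0312
gripper_force: 40.2
```

Emit:
arm_command(
  commands=[-0.006,0,0.15,0,0,0,0.15,-0.006,0,0.33,0,0,0,0.15,-0.006,0,0.45,0,0,0,0.15,-0.006,0,0.51,0,0,0,0.15,-0.006,0,0.55,0,0,0,0.15,-0.006,0,0.566,0,0,0,0.15,-0.006,0,0.575,0,0,0,0.15,-0.006,0,0.577,0,0,0,0.15],
)

```text
time_s: 28.92
ee_pos: [0.474, 0.1077, 0.0564]
tcp_rot: [-0.609, 0.794, -0.0, 0.0]
wrist_force: [-0.3, 0.6, -1.7]
gripper_width: 0.0312
gripper_force: 40.3
```

Emit:
arm_command(
  commands=[0,0,0.003,0,0,0,0.15,0,0,0.003,0,0,0,0.15],
)

```text
time_s: 29.18
ee_pos: [0.4741, 0.1077, 0.0561]
tcp_rot: [-0.609, 0.793, -0.0, 0.001]
wrist_force: [-1.9, 0.8, 4.4]
gripper_width: 0.0311
gripper_force: 40.7
```

Emit:
arm_command(
  commands=[0,0,0,0,0,0,0.3,0,0,0,0,0,0,0.55,0,0,0,0,0,0,0.7,0,0,0,0,0,0,0.7],
)

```text
time_s: 29.68
ee_pos: [0.4737, 0.1074, 0.0548]
tcp_rot: [-0.608, 0.794, -0.0, -0.0]
wrist_force: [-0.8, -0.6, 0.2]
gripper_width: 0.0601
gripper_force: 0.0
```

Emit:
arm_command(
  commands=[0,0,-0.06,0,0,0,0.7,0,0,-0.25,0,0,0,0.7,0,0,-0.45,0,0,0,0.7,0,0,-0.6,0,0,0,0.7,0,0,-0.6,0,0,0,0.7],
)

```text
time_s: 30.3
ee_pos: [0.4752, 0.1079, 0.21]
tcp_rot: [-0.608, 0.794, -0.001, 0.004]
wrist_force: [0.3, 0.2, -0.7]
gripper_width: 0.0599
gripper_force: 0.0
```

Emit:
arm_command(
  commands=[0.2,0,0,0,0,0,0.7,0.4,0,0,0,0,0,0.7,0.6,0,0,0,0,0,0.7,0.6,0,0,0,0,0,0.7,0.6,0,0,0,0,0,0.7],
)

```text
time_s: 30.92
ee_pos: [0.4347, -0.0374, 0.205]
tcp_rot: [-0.608, 0.794, 0.0, 0.0]
wrist_force: [1.0, 1.6, -0.4]
gripper_width: 0.0598
gripper_force: 0.0
```

```bash
python3 - <<'E'
from h import *
import cv2
a=env.capture("scene")[150:230,320:500]; b=env.capture("top")[155:250,130:310]
cv2.imwrite("pics/c5.png",np.vstack([cv2.resize(a,(630,280),interpolation=2),cv2.resize(b,(630,320),interpolation=2)])[...,::-1])
f=np.array([.4982,.1871]);c,s=np.cos(-.2912),np.sin(-.2912)
for cam in("scene","top"):
  for t in "abcd":
    for r in env.boxes_of(cam,f"cell_{t}_center")[:3]:
        p=np.array(r["position"]);d=p[:2]-f; print(cam,t,round(r["score"],2),np.round([c*d[0]+s*d[1],-s*d[0]+c*d[1],p[2]],3))
E
```

```text
scene b 0.66 [ 0.004 -0.032  0.051]
scene c 0.88 [0.007 0.081 0.051]
scene d 0.96 [ 0.015 -0.086  0.059]
scene d 0.95 [ 0.108 -0.488  0.053]
scene d 0.88 [ 0.187 -0.532  0.053]
top c 0.45 [0.001 0.083 0.077]
top d 0.93 [ 0.092 -0.483  0.07 ]
top d 0.84 [ 0.167 -0.532  0.062]
top d 0.69 [ 0.059 -0.421  0.074]
```

View pics/c5.png

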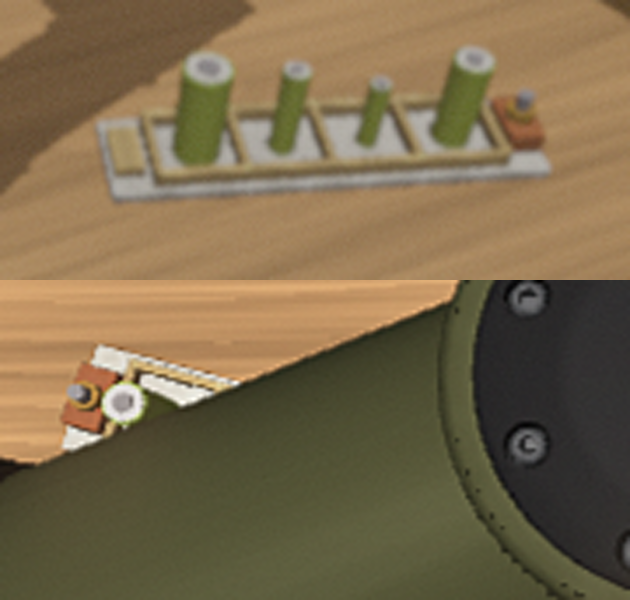

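All four cells stand upright in their pockets: in the upper half, D at (203,110), B at (290,105), A at (375,110) and C at (462,95), with C next to the copper terminal. The hand is clear, so I'm handing in.

```bash
python3 -c "
from station import env
print(env.hand_in())"
```

```text
the job is handed in; nothing more can be done
None
```

All four cells now stand upright in the weld fixture in reversed order (C, A, B, D from its copper terminal); I handed the job in at about 31 s, but hand-in returned no verdict.

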